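# Check-weigh two ground hub castings

## Robot

A 7-joint arm with a two-finger parallel gripper is mounted at the origin on the work surface. World frame = base frame: x ahead of the robot, y to its left, z up, the work surface at z = 0. Lengths are in m, angles in degrees, forces in N, time in s.
With the tool pointing down it reaches from about 0.425 to 0.875 m from the base axis. Payload 4.7 kg.
Tool frame: the origin (TCP) lies on the mounting face of the last link; the fingertips stand 182 mm ahead of it and the grasp point (between the pads) lies 164 mm ahead of it; z points along the fingers, y is the line along which they close (so a half turn about z gives the same grasp; the last joint's range is limited). The gripper opens to 87 mm and grips with 3 to 60 N. Pads are 19 mm wide; open, the fingers measure 117 mm over their backs; the gripper's body (75 mm by 190 mm) begins 51 mm behind the grasp point.
Start: joints at [-64.739, 18.392, -4.016, 83.108, 1.295, 78.541, -3.26], TCP at [0.269, 0.592, 0.405] pointing down, gripper open.
Joint ranges: [-163.93, 163.93], [-17.29, 119.83], [-79.2, 71.16], [3.27, 140.29], [-89.18, 269.18], [5.43, 117.66], [-154.24, 154.24]. Speed limits (degrees/s): [147.25, 147.25, 180, 180, 180, 180, 180].

## Interface

Orientations are given as [roll, pitch, yaw] about the fixed x, y, z axes, in that order (R = Rz(yaw) Ry(pitch) Rx(roll)).
In Python, from cell import env gives the robot as it stands.
- The arm moves only by the tool servo_tool, never from a script. Its argument "plan" is a list of rows, each an object with "xyz": the shift along the tool's x, y, z in cm, a list of three; "twist": the turn, a rotation vector about the tool's x, y, z in degrees, a list of three; "jaw": the closure, from 0 (fully open) to 1 (shut). In form: [{"xyz": [x, y, z], "twist": [wx, wy, wz], "jaw": jaw}, ...]. A call has 1 to 10 rows; each row is the pose to reach, as a shift and turn from the pose commanded when the call began, along the tool's axes at that moment; what a row does not reach only later rows make up. A row lasts 1/12 s, in which the tool goes at most 41.7 mm and 7.16 degrees, less where a joint would pass 70% of its speed; a pose out of reach is approached as far as the arm can. A call with a gripper value outside its range is refused whole. The fingers move at their own pace and stop on an object; "newtons" is the grip in N (left out, the last holds). Time passes only in rows, so rows that repeat a pose let the fingers close. It gives the time, the measured TCP pose, the force, the opening and the grip force at its end, in the units of the state.
- env.get_obs(): the state, without advancing time (a new reading comes with each control period).
- env.read_camera(name): name is "scene" or "top" or "wrist"; returns a dict with "img" (384x512x3 uint8, red, green, blue), "camera_matrix" (3x3 intrinsics, pixels), "R" (3x3) and "t" (3): a world point X has camera coordinates R X + t. Camera axes: x right, y down, z forward; pixel columns grow to the right and rows downward; lengths in m; the calibration is good to about 2 mm. The wrist camera is an equidistant fisheye: a pixel r from the principal point sees the ray r / f radians off the axis. A picture is of the moment at which its call begins. There is no depth.
- env.sign_off(): hands the job in; it is judged then, once.
The state is a dict: "time_s": time; "qpos": joint angles; "joint_velocities": joint speeds; "effort": joint torques, N m; "tool_pos": TCP position; "tool_rot": TCP orientation; "force": force on the tool from outside, world axes, zero at the start; "wrist_torque": the same for the moment, N m; "grip_width": finger opening in m; "grasp_force": force on a finger pad.
Only numpy, scipy, OpenCV 4.12 (cv2) and the standard library are available. Lean on these libraries where they do the work, as an engineer would, in place of code of your own. Each camera call takes 0.05 s, during which the arm holds its last target. There are 200 camera calls.

## Task

Of the two flanged hubs on the bench, which look alike, one has been ground to weight and one is still too heavy: weigh them on the balance, where the heavy one sinks the round pan and the finished one leaves it up. To weigh a hub, hold it flange down over the pan and gently feel along the slot for the locating post (never lean on the balance with more than about 2 kg, 20 N) until the bore drops over it and the flange lies flat on the pan, then let go and let the beam settle. Leave the heavy hub standing so on the pan with the pan down, stand the finished one flange down in the empty square tray, and leave everything else where it is.

Things in the scene. Friction and masses are not known exactly. Their poses are not given: they have to be found in the camera images.
- hub_1: one dark cast-iron flanged hub: a tube 50 mm across and 50 mm tall with a 22 mm bore right through and, at its foot, a flange 66 mm across and 8 mm thick. 0.3 to 0.55 kg. Origin: centre of its underside; z along the bore, up. Stands flange down on the bench at the start. Whether this one is the heavy one cannot be seen.
- hub_2: the other hub, same shape and look as hub_1; one of the two is about 160 g heavier than the other.
- balance: equal-arm bench balance, fixed: green base plate 100 x 300 x 18 mm, a steel beam along its y axis pivoted 65 mm above its middle, an upright pointer before a scale plate there (top at 150 mm). Origin: on the bench under the pivot. The empty round pan is at y = -120 mm of this frame, a small plate with the brass set weight (leave it) at y = +120 mm; both stay level.
- pan_mid (a point): centre of the upper face of the round weighing pan (steel disc 120 mm across, 106 mm above the bench when up); sinks with it; axes as balance. On the pan stands a locating post 16 mm thick, 22 mm tall, its tip bevelled by 1 to 2 mm, clamped in a slot along the balance's y axis: its middle is at x = 0 of this point and anywhere within 17 mm either way in y; where is not reported.
- pan (a joint): how far the pan has sunk: 0 up (as at the start) to 0.012 m (hard stop). Pushed on, the empty pan yields straight down under a steady 4 N or so until the stop; let go, it comes back up. So a hub resting on the tip of the post is pushed back with about 4 N, and this push vanishes when the bore drops over the post.
- beam (a joint): tilt of the beam: 0 with the pan up (as at the start), 0.1 rad with the pan 12 mm down on its stop. The pan sinks under a load of more than 0.42 kg: the heavy hub (over 0.46 kg) takes it right down within about 1.5 s, the finished hub (under 0.37 kg) leaves it up.
- square_tray: square aluminium tray, 128 mm outside, walls 4 mm thick and 18 mm high, floor 4 mm thick, empty, fixed; for the finished hub. Origin: centre of its underside.
- round_tray: round aluminium tray, 132 mm across, walls 4 mm thick and 18 mm high, fixed, with bolts in it; not used. Origin: centre of its underside.
- collar: bystander: small plain steel ring, 34 mm across, 14 mm high, lying between the hubs. Origin: centre of its underside.
- tin: bystander: closed tin can, 68 mm across, 90 mm high. Origin: centre of its underside.
- wheel: bystander: grey grinding wheel lying flat, 100 mm across, 20 mm thick. Origin: centre of its underside.
- spanner: bystander: 170 mm spanner lying behind the balance. Origin: underside, near its middle.
- brush: bystander: hand brush lying behind the balance. Origin: underside, near its middle.
- offcut: bystander: upright piece of round steel bar, 32 mm across, 55 mm high. Origin: centre of its underside.
- flange: bystander: dark wheel flange lying flat, 70 mm across, 16 mm high. Origin: centre of its underside.
Things that resemble listed ones, but are neither listed nor needed, are in the scene too. What is shaped like the hub_1 but orange or pink is not meant.

How it is judged:
By the outcome, as a careful person would: the job done as asked, in the order asked, and still so for the second after the job is handed in, with the robot touching nothing.
It also fails if it takes over 72 s, if anything falls off the work surface, if the arm or the gripper's body presses on something with over 40 N, if the wrist force passes 120 N, or if a joint passes its speed limit or range.

## Working session

There is one attempt and no reset: what is moved stays moved. The work goes in short steps, Python scripts to look and compute and a tool call to move; the robot and the scene stay as the last step left them, time stands still between calls to the robot, and variables do not carry over. Pictures are saved under pics/ and viewed, at most 10 in all, crops included, and the job is handed in when it is done.

Besides the shell and the picture viewer there is one more tool, called after ">>>" as name([rows], argument=value, ...), one row to a line, values as JSON. servo_tool: Moves the arm, as the interface text tells. Its arguments: {"type":"object","properties":{"plan":{"type":"array","items":{"type":"object","properties":{"xyz":{"type":"array","items":{"type":"number"}},"twist":{"type":"array","items":{"type":"number"}},"jaw":{"type":"number"}}}},"newtons":{"type":"number"}},"required":["plan"]}

```bash
mkdir -p pics; ls; python3 - <<'E'
from cell import env
import cv2,pickle
o=env.get_obs();print(o)
d={}
for n in("scene","top"):
    c=env.read_camera(n);d[n]=c
    cv2.imwrite(f"pics/{n}0.png",c["img"][:,:,::-1]);print(n,c["camera_matrix"],c["R"],c["t"])
pickle.dump(d,open("c0.pkl","wb"))
E
```

```text
pics
{'time_s': 0.0, 'qpos': array([-64.74047387,  18.43760704,  -4.01672336,  83.17576927,
         1.2958305 ,  78.54063963,  -3.26235623]), 'joint_velocities': array([ 0.01179508, -0.02102239,  0.08547487, -0.02139791,  0.00522465,
        0.04414643, -0.02790882]), 'effort': array([-7.61686283e-05, -4.91273367e+01, -4.03603585e-01, -3.12541544e+01,
       -6.36838214e-02,  4.33897250e-02,  1.77861148e-04]), 'tool_pos': array([0.26898423, 0.59149714, 0.40367022]), 'tool_rot': array([-1.79891280e+02,  6.26068127e-03,  1.55549189e+02]), 'force': array([0.25980521, 0.35316879, 0.60690524]), 'wrist_torque': array([-0.03373869,  0.00377298,  0.01874397]), 'grasp_force': 0.0, 'grip_width': 0.08715469942461204}
scene [[472.36880349   0.         254.62928252]
 [  0.         472.36880349 194.85834246]
 [  0.           0.           1.        ]] [[-0.79847715  0.60175547 -0.01801661]
 [ 0.41563626  0.52936933 -0.73960436]
 [-0.43552353 -0.59804554 -0.6728007 ]] [ 0.46416578 -0.16305558  1.46187663]
top [[486.36190238   0.         254.32501824]
 [  0.         486.36190238 193.58099195]
 [  0.           0.           1.        ]] [[-0.02214528 -0.99972711  0.00743622]
 [-0.98603601  0.02061282 -0.1652516 ]
 [ 0.16505323 -0.01099192 -0.98622341]] [0.00731216 0.58407265 1.3297758 ]
```

View pics/top0.png

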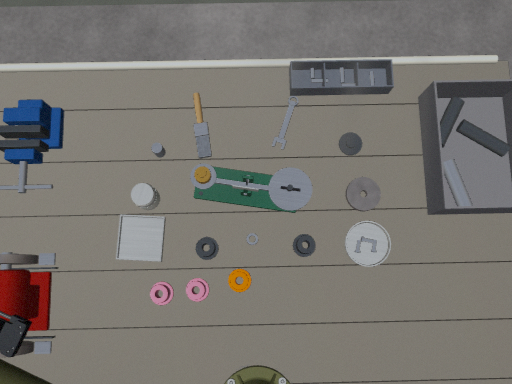

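View pics/scene0.png

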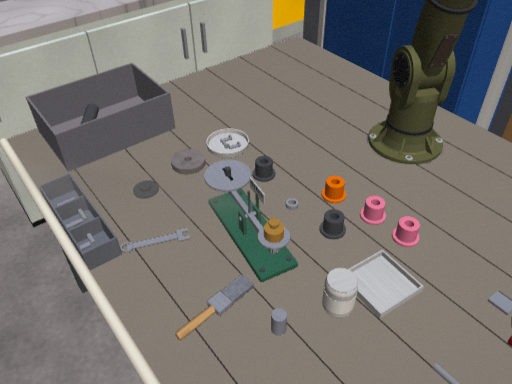

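The top view shows dark hubs at (206,248) and (304,245), the round pan at (290,189), the counter plate at (203,177), the square tray at (141,238) and the collar at (252,239). The scene view shows both hubs upright at (333,223) and (263,167).

```bash
cat > h.py <<'E'
import numpy as np,cv2
def ray(c,u,v,fish=False):
    K=c["camera_matrix"];x=np.array([(u-K[0,2])/K[0,0],(v-K[1,2])/K[1,1]])
    if fish:
        r=np.linalg.norm(x);d=np.r_[x/r*np.sin(r) if r>1e-9 else x,np.cos(r)]
    else: d=np.r_[x,1]
    R=np.array(c["R"]);return -R.T@np.array(c["t"]),R.T@d
def plane(c,u,v,z,fish=False):
    o,d=ray(c,u,v,fish);return o+d*(z-o[2])/d[2]
def proj(c,X,fish=False):
    p=np.array(c["R"])@np.array(X)+np.array(c["t"]);K=c["camera_matrix"]
    if fish:
        r=np.hypot(*p[:2]);a=np.arctan2(r,p[2]);q=p[:2]/max(r,1e-9)*a
    else: q=p[:2]/p[2]
    return q*K[0,0]+[K[0,2],K[1,2]]
E
python3 - <<'E'
import pickle;from h import *
d=pickle.load(open("c0.pkl","rb"));c=d["top"];im=c["img"];g=im.max(2)
hsv=cv2.cvtColor(im,cv2.COLOR_RGB2HSV)
def blob(m,u,v,r):
    w=np.zeros_like(m);w[v-r:v+r,u-r:u+r]=m[v-r:v+r,u-r:u+r]
    k=max(cv2.findContours(w,cv2.RETR_EXTERNAL,cv2.CHAIN_APPROX_NONE)[0],key=cv2.contourArea);return k
dark=(g<75).astype(np.uint8)
for n,u,v in(("A",206,248),("B",304,245)):
    k=blob(dark,u,v,17);(e,s,a)=cv2.fitEllipse(k);print(n,e,s,plane(c,*e,.015))
grey=((hsv[...,1]<45)&(g>110)).astype(np.uint8)
sat=((hsv[...,0]>60)&(hsv[...,0]<95)&(hsv[...,1]>90)).astype(np.uint8)
k=blob(sat,245,189,60);print("green",cv2.minAreaRect(k))
r=cv2.boxPoints(cv2.minAreaRect(k));print([plane(c,*p,.018) for p in r])
k=blob(grey,141,238,32);print("tray",[plane(c,*p,.018)for p in cv2.boxPoints(cv2.minAreaRect(k))],plane(c,*cv2.minAreaRect(k)[0],.018))
out=np.hstack([cv2.resize(im[s],(400,400),interpolation=cv2.INTER_CUBIC) for s in(np.s_[155:225,255:325],np.s_[210:280,170:240])])
cv2.imwrite("pics/crop.png",out[:,:,::-1])
E
```

```text
A (207.49891662597656, 248.86842346191406) (13.515653610229492, 16.74580955505371) [0.43290401 0.13121745 0.015     ]
B (305.3490905761719, 243.94204711914062) (18.362451553344727, 19.51503562927246) [ 0.44083161 -0.14813758  0.015     ]
green ((240.46453857421875, 195.56968688964844), (92.36665344238281, 17.4052791595459), 8.530765533447266)
[array([0.58191225, 0.17046306, 0.018     ]), array([0.63246162, 0.16288569, 0.018     ]), array([ 0.58651931, -0.10153434,  0.018     ]), array([ 0.53640883, -0.09241196,  0.018     ])]
tray [array([0.56171202, 0.41349694, 0.018     ]), array([0.55789083, 0.23239116, 0.018     ]), array([0.37840778, 0.2313531 , 0.018     ]), array([0.38231879, 0.40863698, 0.018     ])] [0.46912581 0.32149684 0.018     ]
```

View pics/crop.png

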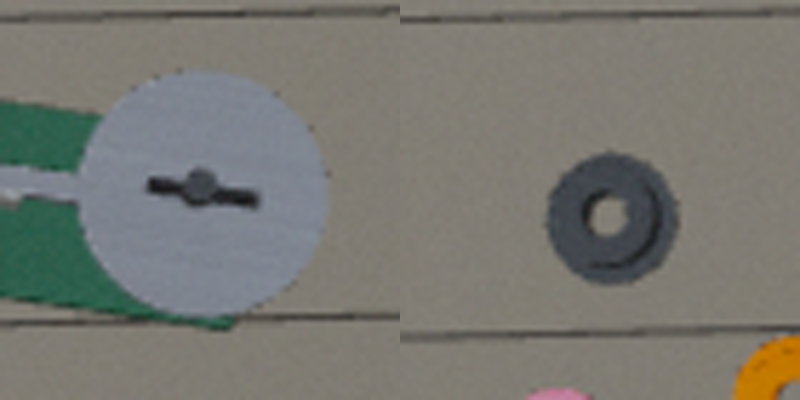

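The crop shows the post tip at about full-image (290.4,187.6), the slot tilted about 8° with its middle near (290.7,188.8), and hub A's flange centred near (207.4,248.2).

```bash
cat >> h.py <<'E'
from scipy.spatial.transform import Rotation as Ro
def go(o,p,yaw):
    "shift cm / twist deg in tool axes to TCP p with tool pointing down at yaw"
    R=Ro.from_euler('xyz',o["tool_rot"],degrees=True);T=Ro.from_euler('xyz',[180,0,yaw],degrees=True)
    return (R.inv().apply(np.array(p)-o["tool_pos"])*100).round(2),(R.inv()*T).as_rotvec(degrees=True).round(2)
E
python3 - <<'E'
import pickle;from h import *;from cell import env
d=pickle.load(open("c0.pkl","rb"));c=d["top"];im=c["img"]
for n,u,v,z in(("A",207.4,248.2,.008),("B",304.5,245.0,.015),("pan",290.7,189.1,.106),("slot",290.7,188.8,.106),("post",290.35,187.55,.128),("plate2",203.5,177,.106),("tray",141,238,.018)): print(n,plane(c,u,v,z).round(4))
A=plane(c,207.4,248.2,.008)
print(go(env.get_obs(),[A[0],A[1],.36],80.2))
E
```

```text
A [0.4352 0.1321 0.008 ]
B [ 0.4379 -0.1456  0.015 ]
pan [ 0.5848 -0.1038  0.106 ]
slot [ 0.5856 -0.1038  0.106 ]
post [ 0.5851 -0.1011  0.128 ]
plate2 [0.6232 0.133  0.106 ]
tray [0.4677 0.3201 0.018 ]
(array([-34.14, -34.94,   4.44]), array([-8.000e-02,  7.000e-02,  7.535e+01]))
```

>>> servo_tool([
  {"xyz": [-34.14, -34.94, 4.4], "twist": [0, 0, 75.4], "jaw": 0},
  {"xyz": [-34.14, -34.94, 4.4], "twist": [0, 0, 75.4], "jaw": 0},
  {"xyz": [-34.14, -34.94, 4.4], "twist": [0, 0, 75.4], "jaw": 0},
  {"xyz": [-34.14, -34.94, 4.4], "twist": [0, 0, 75.4], "jaw": 0},
  {"xyz": [-34.14, -34.94, 4.4], "twist": [0, 0, 75.4], "jaw": 0},
  {"xyz": [-34.14, -34.94, 4.4], "twist": [0, 0, 75.4], "jaw": 0},
  {"xyz": [-34.14, -34.94, 4.4], "twist": [0, 0, 75.4], "jaw": 0},
  {"xyz": [-34.14, -34.94, 4.4], "twist": [0, 0, 75.4], "jaw": 0},
  {"xyz": [-34.14, -34.94, 4.4], "twist": [0, 0, 75.4], "jaw": 0},
  {"xyz": [-34.14, -34.94, 4.4], "twist": [0, 0, 75.4], "jaw": 0},
])

```text
time_s: 0.93
tool_pos: [0.4103, 0.1993, 0.367]
tool_rot: [-180.0, -0.0, 83.6]
force: [0.8, 0.3, 0.7]
grip_width: 0.087
grasp_force: 0.0
```

```bash
python3 -c "
from h import *;from cell import env
o=env.get_obs();print(o['tool_pos'],o['tool_rot'],go(o,[.4352,.1321,.36],80.2))"
```

```text
[0.4102505  0.19932446 0.36701304] [-1.79990707e+02 -1.33139881e-02  8.35897493e+01] (array([-6.4 ,  3.23,  0.7 ]), array([-0.01, -0.01,  3.39]))
```

>>> servo_tool([
  {"xyz": [-6, 3, 0.5], "twist": [0, 0, 3.4], "jaw": 0},
  {"xyz": [-6, 3, 0.5], "twist": [0, 0, 3.4], "jaw": 0},
  {"xyz": [-6, 3, 0.5], "twist": [0, 0, 3.4], "jaw": 0},
  {"xyz": [-6, 3, 0.5], "twist": [0, 0, 3.4], "jaw": 0},
  {"xyz": [-6, 3, 0.5], "twist": [0, 0, 3.4], "jaw": 0},
])

```text
time_s: 1.35
tool_pos: [0.4334, 0.1393, 0.3622]
tool_rot: [-180.0, -0.0, 80.6]
force: [0.1, 1.4, -0.0]
grip_width: 0.087
grasp_force: 0.0
```

```bash
python3 -c "
from h import *;from cell import env
o=env.get_obs();print(o['tool_pos'],o['tool_rot'],go(o,[.4352,.1321,.36],80.2))
c=env.read_camera('wrist');print(c['camera_matrix'],c['R'],c['t']);print(proj(c,[.4352,.1321,.05],True),proj(c,[.4352,.1321,.008],True))
cv2.imwrite('pics/w1.png',c['img'][:,:,::-1])"
```

```text
[0.43338605 0.13928419 0.3622186 ] [-1.79967031e+02 -2.14739394e-02  8.05651347e+01] (array([-0.68,  0.3 ,  0.22]), array([-0.03, -0.02,  0.37]))
[[297.31863964   0.         255.90455849]
 [  0.         297.31863964 194.78325377]
 [  0.           0.           1.        ]] [[ 0.98675182 -0.16222556 -0.00192715]
 [-0.15392968 -0.93991165  0.30474866]
 [-0.05124937 -0.30041465 -0.95243086]] [-0.40451076  0.17371982  0.41670977]
[259.19344681 192.65802233] [258.88196429 181.94756852]
```

View pics/w1.png

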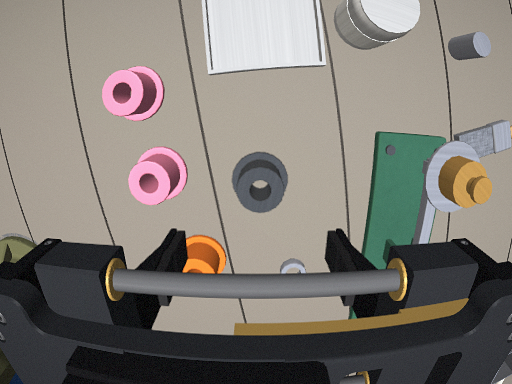

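The wrist view shows hub A at about (260,182) with its bore near (260,188), slightly above the predicted point. I'll fit the flange rim.

```bash
cat >> h.py <<'E'
from scipy.optimize import least_squares
def hubfit(c,guess,zf=.008,r=.033):
    "flange rim points of a dark hub, cast on its top plane, circle of known radius"
    im=c["img"];u,v=proj(c,guess,True).astype(int);m=(im.max(2)<95).astype(np.uint8)
    w=np.zeros_like(m);a=48;w[max(v-a,0):v+a,max(u-a,0):u+a]=m[max(v-a,0):v+a,max(u-a,0):u+a]
    ks=[k for k in cv2.findContours(w,cv2.RETR_EXTERNAL,cv2.CHAIN_APPROX_NONE)[0] if cv2.contourArea(k)>800]
    k=min(ks,key=lambda k:np.hypot(*(k[:,0].mean(0)-[u,v])))[:,0]
    C=-np.array(c["R"]).T@c["t"];P=np.array([plane(c,*p,zf,True)[:2] for p in k])
    x=np.array(guess[:2])
    for _ in range(4):
        far=(P-x)@((x-C[:2])/np.linalg.norm(x-C[:2]))>0.003
        s=least_squares(lambda q:np.linalg.norm(P[far]-q,axis=1)-r,x,loss="soft_l1",f_scale=.001);x=s.x
    return x,np.sqrt(np.mean(s.fun**2)),far.sum(),cv2.boundingRect(k)
E
python3 -c "
from h import *;from cell import env
c=env.read_camera('wrist');o=env.get_obs();x=hubfit(c,[.4352,.1321,.008]);print(x)
print(o['tool_pos'],go(o,[*x[0],.26],80.2))"
```

```text
Traceback (most recent call last):
  File "h.py", line 27, in hubfit
    k=min(ks,key=lambda k:np.hypot(*(k[:,0].mean(0)-[u,v])))[:,0]
      ~~~^^^^^^^^^^^^^^^^^^^^^^^^^^^^^^^^^^^^^^^^^^^^^^^^^^^
ValueError: min() iterable argument is empty
```

```bash
python3 -c "
from h import *;from cell import env
c=env.read_camera('wrist');o=env.get_obs();im=c['img'];u,v=proj(c,[.4352,.1321,.008],True).astype(int);print(u,v)
print(im[v-38:v+40:4,u].max(1),im[v-20,u-45:u+45:5].max(1))
print(o['tool_pos'])"
```

```text
258 182
[175 176 119 104  73  66  92 102 102  93 178 116  65  66  65 104  96  92
 174 175] [175 173 177 180 175 136 102  97  63  63  64  63 104 107 180 175 176 174]
[0.43326663 0.14004865 0.36230074]
```

```bash
sed -i 's/<95)/<135)/' h.py; python3 -c "
from h import *;from cell import env
c=env.read_camera('wrist');o=env.get_obs();x=hubfit(c,[.4352,.1321,.008]);print(x)
print(o['tool_pos'],go(o,[*x[0],.26],80.2))"
```

```text
(array([0.4354099 , 0.12862427]), np.float64(0.001891570368459291), np.int64(70), (232, 152, 56, 62))
[0.43331922 0.13989704 0.36233507] (array([-1.08,  0.39, 10.23]), array([-0.  ,  0.  ,  0.48]))
```

```bash
sed -i 's/>0.003/<-0.003/' h.py; python3 -c "
from h import *;from cell import env
c=env.read_camera('wrist');o=env.get_obs();x=hubfit(c,[.4352,.1321,.008]);print(x)
print(o['tool_pos'],go(o,[*x[0],.26],80.2))"
```

```text
(array([0.43626531, 0.13425172]), np.float64(0.0005277985956326308), np.int64(75), (232, 152, 56, 61))
[0.43339748 0.13974089 0.36235261] (array([-0.49,  0.37, 10.24]), array([0.  , 0.  , 0.46]))
```

>>> servo_tool([
  {"xyz": [-0.5, 0.37, 3], "twist": [0, 0, 0.5], "jaw": 0},
  {"xyz": [-0.5, 0.37, 6], "twist": [0, 0, 0.5], "jaw": 0},
  {"xyz": [-0.5, 0.37, 9], "twist": [0, 0, 0.5], "jaw": 0},
  {"xyz": [-0.5, 0.37, 12], "twist": [0, 0, 0.5], "jaw": 0},
  {"xyz": [-0.5, 0.37, 14.5], "twist": [0, 0, 0.5], "jaw": 0},
  {"xyz": [-0.5, 0.37, 15.5], "twist": [0, 0, 0.5], "jaw": 0},
  {"xyz": [-0.5, 0.37, 16.2], "twist": [0, 0, 0.5], "jaw": 0},
  {"xyz": [-0.5, 0.37, 16.2], "twist": [0, 0, 0.5], "jaw": 0},
  {"xyz": [-0.5, 0.37, 16.2], "twist": [0, 0, 0.5], "jaw": 0},
])

```text
time_s: 2.35
tool_pos: [0.4372, 0.1335, 0.2013]
tool_rot: [179.9, -0.0, 80.0]
force: [0.7, 0.8, 0.2]
grip_width: 0.0869
grasp_force: 0.0
```

>>> servo_tool([
  {"xyz": [0, 0, 0], "twist": [0, 0, 0], "jaw": 1},
  {"xyz": [0, 0, 0], "twist": [0, 0, 0], "jaw": 1},
  {"xyz": [0, 0, 0], "twist": [0, 0, 0], "jaw": 1},
  {"xyz": [0, 0, 0], "twist": [0, 0, 0], "jaw": 1},
  {"xyz": [0, 0, 0], "twist": [0, 0, 0], "jaw": 1},
  {"xyz": [0, 0, 0], "twist": [0, 0, 0], "jaw": 1},
], newtons=45)

```text
time_s: 2.85
tool_pos: [0.4366, 0.1331, 0.2006]
tool_rot: [180.0, -0.0, 80.0]
force: [-0.5, -0.1, -0.7]
grip_width: 0.0548
grasp_force: 0.0
```

>>> servo_tool([
  {"xyz": [0, 0, 0], "twist": [0, 0, 0], "jaw": 1},
  {"xyz": [0, 0, 0], "twist": [0, 0, 0], "jaw": 1},
  {"xyz": [0, 0, 0], "twist": [0, 0, 0], "jaw": 1},
  {"xyz": [0, 0, 0], "twist": [0, 0, 0], "jaw": 1},
  {"xyz": [0, 0, -4], "twist": [0, 0, 0], "jaw": 1},
  {"xyz": [0, 0, -8], "twist": [0, 0, 0], "jaw": 1},
  {"xyz": [0, 0, -12], "twist": [0, 0, 0], "jaw": 1},
  {"xyz": [0, 0, -15], "twist": [0, 0, 0], "jaw": 1},
  {"xyz": [0, 0, -15], "twist": [0, 0, 0], "jaw": 1},
  {"xyz": [0, 0, -15], "twist": [0, 0, 0], "jaw": 1},
], newtons=45)

```text
time_s: 3.68
tool_pos: [0.4368, 0.1331, 0.3512]
tool_rot: [179.9, -0.1, 80.0]
force: [-0.9, -0.1, -4.5]
grip_width: 0.0496
grasp_force: 45.0
```

```bash
python3 -c "
from h import *;from cell import env
o=env.get_obs();print(o['force'],o['tool_pos'],o['tool_rot'],go(o,[.5851,-.1015,.352],80.4))"
```

```text
[-0.85698036 -0.12025652 -4.47429989] [0.43677982 0.13311969 0.3512344 ] [ 1.79878655e+02 -1.11217453e-01  8.00353217e+01] (array([-20.54,  18.67,  -0.08]), array([ 0.12, -0.11, -0.36]))
```

>>> servo_tool([
  {"xyz": [-3, 2.7, -1], "twist": [0, 0, 0], "jaw": 1},
  {"xyz": [-6, 5.4, -1], "twist": [0, 0, 0], "jaw": 1},
  {"xyz": [-9, 8.1, -1], "twist": [0, 0, 0], "jaw": 1},
  {"xyz": [-12, 10.8, -1], "twist": [0, 0, 0], "jaw": 1},
  {"xyz": [-15, 13.5, -1], "twist": [0, 0, 0], "jaw": 1},
  {"xyz": [-18, 16.2, -1], "twist": [0, 0, 0], "jaw": 1},
  {"xyz": [-19.5, 18, -1], "twist": [0, 0, 0], "jaw": 1},
  {"xyz": [-20.4, 18.6, -1], "twist": [0, 0, 0], "jaw": 1},
  {"xyz": [-20.5, 18.67, -1], "twist": [0, 0, 0], "jaw": 1},
  {"xyz": [-20.5, 18.67, -1], "twist": [0, 0, 0], "jaw": 1},
])

```text
time_s: 4.52
tool_pos: [0.5841, -0.1009, 0.3579]
tool_rot: [-179.7, 0.0, 80.0]
force: [1.0, 0.1, -4.0]
grip_width: 0.0494
grasp_force: 45.0
```

```bash
python3 -c "
from h import *;from cell import env
for i in range(3):c=env.read_camera('wrist')
o=env.get_obs();print(o['force'],o['tool_pos'],o['tool_rot'],go(o,[.5851,-.1015,.352],80.4))
cv2.imwrite('pics/w2.png',c['img'][:,:,::-1])
for p in([.5848,-.1038,.106],[.5851,-.1011,.128]):print(proj(c,p,True))"
```

```text
[-0.36464349  0.68022713 -3.27720837] [ 0.58436459 -0.09907621  0.35949241] [-1.79885705e+02 -7.27429549e-02  8.01820258e+01] (array([-0.23,  0.12,  0.75]), array([-0.11, -0.07, -0.22]))
[258.60104933 211.09836811]
[258.52034217 217.97620345]
```

View pics/w2.png

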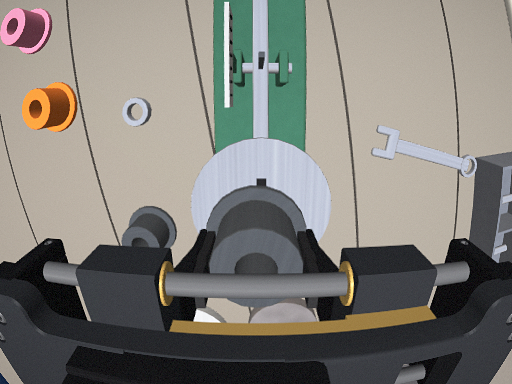

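The wrist view shows the pan spanning x≈191–331 with its slot at x≈262, the held hub over it, and hub B at (150,230). Next I fit the pan and the held hub in the same view.

```bash
python3 -c "
from h import *;from cell import env
c=env.read_camera('wrist');o=env.get_obs();im=c['img'];t=o['tool_pos']
pts=[]
for v in range(150,228,2):
    row=im[v,:,:].astype(int)
    cool=(row[:,2]-row[:,0]>2)&(row.max(1)>140)
    for us in (range(175,262),range(345,262,-1)):
        for u in us:
            st=1 if us.step>0 else -1
            if all(cool[u+st*j] for j in range(4)): pts.append((u-.5*st,v));break
P=np.array([plane(c,*p,.106,True)[:2] for p in pts])
s=least_squares(lambda q:np.linalg.norm(P-q[:2],axis=1)-q[2],[.585,-.104,.06],loss='soft_l1',f_scale=.001);print('pan',s.x,np.abs(s.fun).mean(),len(P))
print('slot',plane(c,262,180,.106,True))
print(im[180,240:285].max(1))
zf=t[2]-.2006+.008
m=(im.max(2)<115).astype(np.uint8)
Q=[]
for v in range(190,235,3):
    w=np.where(m[v,205:312])[0]
    if len(w): Q+= [(205+w[0]-.5,v),(205+w[-1]+.5,v)]
print(Q[::4])
Q=np.array([plane(c,*p,zf,True)[:2] for p in Q])
s=least_squares(lambda q:np.linalg.norm(Q-q,axis=1)-.033,t[:2],loss='soft_l1',f_scale=.001);print('hub',s.x,np.abs(s.fun).mean(),t,o['force'])
print(hubfit(c,[.4379,-.1456,.008]))
"
```

```text
pan [ 0.58694664 -0.10232576  0.05975392] 0.0002247142531581189 78
slot [ 0.59238914 -0.07757708  0.106     ]
[215 213 216 218 219 219 221 221 215 216 215 220 220 219 224 176  91  33
  40  47  43  41  47  46  38 100 194 223 220 218 215 218 223 225 227 227
 222 220 220 218 215 214 217 216 222]
[(np.float64(233.5), 190), (np.float64(224.5), 196), (np.float64(217.5), 202), (np.float64(212.5), 208), (np.float64(210.5), 214), (np.float64(207.5), 220), (np.float64(206.5), 226), (np.float64(204.5), 232)]
hub [ 0.58421698 -0.09726393] 0.0005607728676846395 [ 0.58448253 -0.09921556  0.35993998] [-0.3166488   1.4945048  -3.43806267]
(array([ 0.44245549, -0.14563677]), np.float64(0.014116475848111949), np.int64(85), (102, 191, 96, 88))
```

```bash
python3 -c "
from h import *;from cell import env
o=env.get_obs();print(o['tool_pos'],go(o,[.5876,-.1011,.332],80.4),go(o,[.5876,-.1011,.322],80.4))"
```

```text
[ 0.58448253 -0.09921556  0.35993998] (array([-0.14,  0.34,  2.79]), array([-0.07, -0.07, -0.21])) (array([-0.14,  0.34,  3.79]), array([-0.07, -0.07, -0.21]))
```

>>> servo_tool([
  {"xyz": [-0.14, 0.34, 0.8], "twist": [0, 0, 0], "jaw": 1},
  {"xyz": [-0.14, 0.34, 1.6], "twist": [0, 0, 0], "jaw": 1},
  {"xyz": [-0.14, 0.34, 2.4], "twist": [0, 0, 0], "jaw": 1},
  {"xyz": [-0.14, 0.34, 2.6], "twist": [0, 0, 0], "jaw": 1},
  {"xyz": [-0.14, 0.34, 2.6], "twist": [0, 0, 0], "jaw": 1},
  {"xyz": [-0.14, 0.34, 2.6], "twist": [0, 0, 0], "jaw": 1},
  {"xyz": [-0.14, 0.34, 2.6], "twist": [0, 0, 0], "jaw": 1},
])

```text
time_s: 5.3
tool_pos: [0.5881, -0.1032, 0.3346]
tool_rot: [180.0, -0.0, 80.0]
force: [-0.1, 0.5, -4.0]
grip_width: 0.0495
grasp_force: 45.0
```

>>> servo_tool([
  {"xyz": [0, 0, 0.3], "twist": [0, 0, 0], "jaw": 1},
  {"xyz": [0, 0, 0.6], "twist": [0, 0, 0], "jaw": 1},
  {"xyz": [0, 0, 0.9], "twist": [0, 0, 0], "jaw": 1},
  {"xyz": [0, 0, 1.1], "twist": [0, 0, 0], "jaw": 1},
  {"xyz": [0, 0, 1.1], "twist": [0, 0, 0], "jaw": 1},
  {"xyz": [0, 0, 1.1], "twist": [0, 0, 0], "jaw": 1},
])

```text
time_s: 5.8
tool_pos: [0.588, -0.1031, 0.3232]
tool_rot: [-180.0, 0.0, 80.0]
force: [0.4, 0.2, -2.9]
grip_width: 0.0491
grasp_force: 45.0
```

>>> servo_tool([
  {"xyz": [0, 0, 0.2], "twist": [0, 0, 0], "jaw": 1},
  {"xyz": [0, 0, 0.4], "twist": [0, 0, 0], "jaw": 1},
  {"xyz": [0, 0, 0.5], "twist": [0, 0, 0], "jaw": 1},
  {"xyz": [0, 0, 0.5], "twist": [0, 0, 0], "jaw": 1},
  {"xyz": [0, 0, 0.5], "twist": [0, 0, 0], "jaw": 1},
])

```text
time_s: 6.22
tool_pos: [0.588, -0.1031, 0.3183]
tool_rot: [-180.0, -0.0, 80.0]
force: [0.6, -0.4, -3.9]
grip_width: 0.0495
grasp_force: 45.0
```

```bash
python3 -c "
from h import *;from cell import env
o=env.get_obs();print(o['force'],o['tool_pos'])
c=env.read_camera('top');im=c['img'][155:225,255:325];c2=env.read_camera('wrist');w=c2['img'][120:270,160:360]
cv2.imwrite('pics/t3.png',np.hstack([cv2.resize(im,(300,300)),cv2.resize(w,(400,300))])[:,:,::-1]);print(env.get_obs()['force'])"
```

```text
[ 0.59943542 -0.36714558 -3.88047335] [ 0.58799867 -0.10314601  0.31828757]
[ 0.03321677 -0.36630195 -3.21327932]
```

>>> servo_tool([
  {"xyz": [0, 0, 0.3], "twist": [0, 0, 0], "jaw": 1},
  {"xyz": [0, 0, 0.6], "twist": [0, 0, 0], "jaw": 1},
  {"xyz": [0, 0, 0.9], "twist": [0, 0, 0], "jaw": 1},
  {"xyz": [0, 0, 1.1], "twist": [0, 0, 0], "jaw": 1},
  {"xyz": [0, 0, 1.1], "twist": [0, 0, 0], "jaw": 1},
  {"xyz": [0, 0, 1.1], "twist": [0, 0, 0], "jaw": 1},
])

```text
time_s: 6.82
tool_pos: [0.588, -0.1031, 0.3072]
tool_rot: [-180.0, 0.0, 80.0]
force: [0.7, 0.4, -2.2]
grip_width: 0.0492
grasp_force: 45.0
```

>>> servo_tool([
  {"xyz": [0, 0, 0.15], "twist": [0, 0, 0], "jaw": 1},
  {"xyz": [0, 0, 0.15], "twist": [0, 0, 0], "jaw": 1},
  {"xyz": [0, 0, 0.15], "twist": [0, 0, 0], "jaw": 1},
  {"xyz": [0, 0, 0.15], "twist": [0, 0, 0], "jaw": 1},
])

```text
time_s: 7.15
tool_pos: [0.5881, -0.1032, 0.3065]
tool_rot: [180.0, -0.0, 80.0]
force: [-1.5, -0.3, 0.4]
grip_width: 0.0496
grasp_force: 45.0
```

>>> servo_tool([
  {"xyz": [0, 0, 0.1], "twist": [0, 0, 0], "jaw": 0},
  {"xyz": [0, 0, 0.1], "twist": [0, 0, 0], "jaw": 0},
  {"xyz": [0, 0, 0.1], "twist": [0, 0, 0], "jaw": 0},
  {"xyz": [0, 0, 0.1], "twist": [0, 0, 0], "jaw": 0},
  {"xyz": [0, 0, 0.1], "twist": [0, 0, 0], "jaw": 0},
  {"xyz": [0, 0, 0.1], "twist": [0, 0, 0], "jaw": 0},
  {"xyz": [0, 0, -2], "twist": [0, 0, 0], "jaw": 0},
  {"xyz": [0, 0, -5], "twist": [0, 0, 0], "jaw": 0},
  {"xyz": [0, 0, -8], "twist": [0, 0, 0], "jaw": 0},
  {"xyz": [0, 0, -10], "twist": [0, 0, 0], "jaw": 0},
])

```text
time_s: 7.98
tool_pos: [0.5883, -0.1035, 0.4088]
tool_rot: [179.8, -0.0, 80.0]
force: [1.4, 0.6, -0.3]
grip_width: 0.087
grasp_force: 0.0
```

>>> servo_tool([
  {"xyz": [0, 0, 0], "twist": [0, 0, 0], "jaw": 0},
  {"xyz": [0, 0, 0], "twist": [0, 0, 0], "jaw": 0},
  {"xyz": [0, 0, 0], "twist": [0, 0, 0], "jaw": 0},
  {"xyz": [0, 0, 0], "twist": [0, 0, 0], "jaw": 0},
  {"xyz": [0, 0, 0], "twist": [0, 0, 0], "jaw": 0},
  {"xyz": [0, 0, 0], "twist": [0, 0, 0], "jaw": 0},
  {"xyz": [0, 0, 0], "twist": [0, 0, 0], "jaw": 0},
  {"xyz": [0, 0, 0], "twist": [0, 0, 0], "jaw": 0},
  {"xyz": [0, 0, 0], "twist": [0, 0, 0], "jaw": 0},
  {"xyz": [0, 0, 0], "twist": [0, 0, 0], "jaw": 0},
])

```text
time_s: 8.82
tool_pos: [0.588, -0.1031, 0.4058]
tool_rot: [-180.0, 0.0, 80.0]
force: [0.3, 0.8, 0.3]
grip_width: 0.0876
grasp_force: 0.0
```

>>> servo_tool([
  {"xyz": [0, 0, 0], "twist": [0, 0, 0], "jaw": 0},
  {"xyz": [0, 0, 0], "twist": [0, 0, 0], "jaw": 0},
  {"xyz": [0, 0, 0], "twist": [0, 0, 0], "jaw": 0},
  {"xyz": [0, 0, 0], "twist": [0, 0, 0], "jaw": 0},
  {"xyz": [0, 0, 0], "twist": [0, 0, 0], "jaw": 0},
  {"xyz": [0, 0, 0], "twist": [0, 0, 0], "jaw": 0},
  {"xyz": [0, 0, 0], "twist": [0, 0, 0], "jaw": 0},
  {"xyz": [0, 0, 0], "twist": [0, 0, 0], "jaw": 0},
])

```text
time_s: 9.48
tool_pos: [0.588, -0.1031, 0.4059]
tool_rot: [180.0, -0.0, 80.0]
force: [0.5, 0.1, -0.5]
grip_width: 0.0871
grasp_force: 0.0
```

```bash
python3 -c "
from h import *;from cell import env
import pickle
c=env.read_camera('scene');c2=env.read_camera('wrist');pickle.dump((c,c2),open('c1.pkl','wb'))
c0=pickle.load(open('c0.pkl','rb'))['scene']
a=c['img'][130:270,180:320];b=c0['img'][130:270,180:320]
w=cv2.resize(c2['img'],(400,300))
top=np.hstack([cv2.resize(b,(400,400),interpolation=cv2.INTER_CUBIC),cv2.resize(a,(400,400),interpolation=cv2.INTER_CUBIC)])
cv2.imwrite('pics/s4.png',top[:,:,::-1]);cv2.imwrite('pics/w4.png',c2['img'][:,:,::-1])
o=env.get_obs();print(o['tool_pos'],o['force'])"
```

```text
[ 0.58801264 -0.10315618  0.4058754 ] [-0.32486748 -0.61573035 -0.52599284]
```

View pics/s4.png

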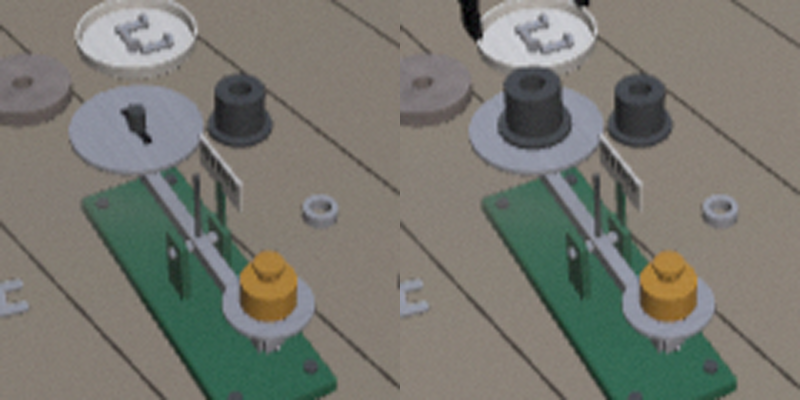

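View pics/w4.png

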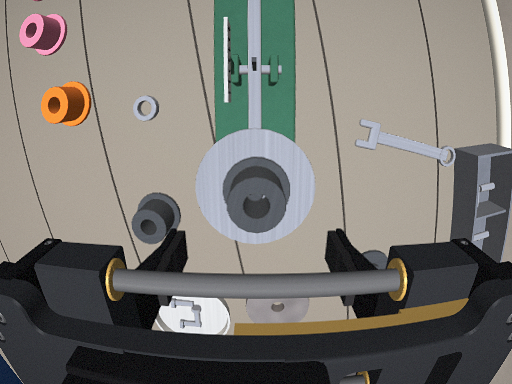

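The pan and pointer are unchanged with hub A seated flange-flat on the pan (hub at (257,195) in the wrist view), so hub A is the finished one. It goes to the tray.

>>> servo_tool([
  {"xyz": [0, 0, 3], "twist": [0, 0, 0], "jaw": 0},
  {"xyz": [0, 0, 6], "twist": [0, 0, 0], "jaw": 0},
  {"xyz": [0, 0, 8.5], "twist": [0, 0, 0], "jaw": 0},
  {"xyz": [0, 0, 9.5], "twist": [0, 0, 0], "jaw": 0},
  {"xyz": [0, 0, 9.85], "twist": [0, 0, 0], "jaw": 0},
  {"xyz": [0, 0, 9.85], "twist": [0, 0, 0], "jaw": 0.3},
  {"xyz": [0, 0, 9.85], "twist": [0, 0, 0], "jaw": 1},
  {"xyz": [0, 0, 9.85], "twist": [0, 0, 0], "jaw": 1},
  {"xyz": [0, 0, 9.85], "twist": [0, 0, 0], "jaw": 1},
  {"xyz": [0, 0, 9.85], "twist": [0, 0, 0], "jaw": 1},
], newtons=35)

```text
time_s: 10.42
tool_pos: [0.5884, -0.1032, 0.3085]
tool_rot: [179.9, -0.0, 80.0]
force: [0.5, -0.3, -0.3]
grip_width: 0.0612
grasp_force: 0.0
```

>>> servo_tool([
  {"xyz": [0, 0, 0], "twist": [0, 0, 0], "jaw": 1},
  {"xyz": [0, 0, 0], "twist": [0, 0, 0], "jaw": 1},
  {"xyz": [0, 0, 0], "twist": [0, 0, 0], "jaw": 1},
  {"xyz": [0, 0, 0], "twist": [0, 0, 0], "jaw": 1},
  {"xyz": [0, 0, -2], "twist": [0, 0, 0], "jaw": 1},
  {"xyz": [0, 0, -4], "twist": [0, 0, 0], "jaw": 1},
  {"xyz": [0, 0, -6], "twist": [0, 0, 0], "jaw": 1},
  {"xyz": [0, 0, -8], "twist": [0, 0, 0], "jaw": 1},
  {"xyz": [0, 0, -8], "twist": [0, 0, 0], "jaw": 1},
  {"xyz": [0, 0, -8], "twist": [0, 0, 0], "jaw": 1},
])

```text
time_s: 11.25
tool_pos: [0.588, -0.1032, 0.3873]
tool_rot: [180.0, -0.0, 80.0]
force: [-0.1, -0.4, -3.8]
grip_width: 0.0497
grasp_force: 35.0
```

```bash
python3 -c "
from h import *;from cell import env
c=env.read_camera('wrist')
o=env.get_obs();print(o['tool_pos'],o['force'],o['grip_width'],go(o,[.4677,.3201,.38],80.0))"
```

```text
[ 0.58763068 -0.10297025  0.38599758] [-0.29130899 -0.10478469 -4.24880094] 0.04950103625084204 (array([ 39.59, -19.13,   0.63]), array([-0.1 ,  0.  ,  0.03]))
```

>>> servo_tool([
  {"xyz": [3, -1.5, 0], "twist": [0, 0, 0], "jaw": 1},
  {"xyz": [6.4, -3.1, 0], "twist": [0, 0, 0], "jaw": 1},
  {"xyz": [9.8, -4.7, 0], "twist": [0, 0, 0], "jaw": 1},
  {"xyz": [13.2, -6.3, 0], "twist": [0, 0, 0], "jaw": 1},
  {"xyz": [16.6, -8, 0], "twist": [0, 0, 0], "jaw": 1},
  {"xyz": [20, -9.7, 0], "twist": [0, 0, 0], "jaw": 1},
  {"xyz": [23.4, -11.3, 0], "twist": [0, 0, 0], "jaw": 1},
  {"xyz": [26.8, -12.9, 0], "twist": [0, 0, 0], "jaw": 1},
  {"xyz": [30, -14.5, 0], "twist": [0, 0, 0], "jaw": 1},
  {"xyz": [32, -15.5, 0], "twist": [0, 0, 0], "jaw": 1},
])

```text
time_s: 12.13
tool_pos: [0.4881, 0.2433, 0.3848]
tool_rot: [-179.8, 0.0, 80.3]
force: [-0.3, 0.9, -3.6]
grip_width: 0.0498
grasp_force: 35.0
```

```bash
python3 -c "
from h import *;from cell import env
for i in range(4): c=env.read_camera('wrist')
o=env.get_obs();t=o['tool_pos'];im=c['img'];cv2.imwrite('pics/w5.png',im[:,:,::-1])
print(t,proj(c,[.4677,.3201,.018],True),go(o,[.4677,.3201,.38],80.0))"
```

```text
[0.4900031  0.23925946 0.38516843] [227.79032745 111.10607152] (array([ 7.58, -3.58,  0.5 ]), array([-0.13,  0.19,  0.14]))
```

View pics/w5.png

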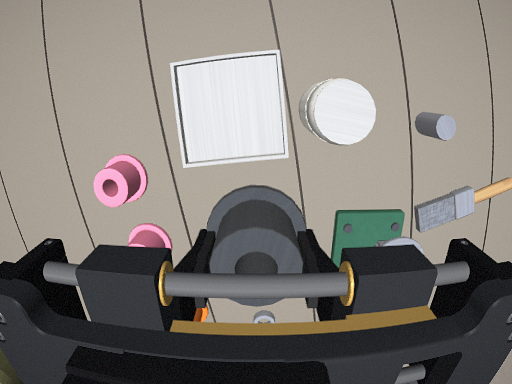

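The wrist view shows the tray corners at about (172,62), (278,51), (288,158) and (184,166), with the tin close by at (340,112). I'll turn the gripper so its body stays clear of the tin.

```bash
python3 -c "
from h import *;from cell import env
c=env.read_camera('wrist');o=env.get_obs()
P=np.array([plane(c,*p,.018,True) for p in((172,62),(278,51),(288,158),(184,166))]);m=P.mean(0);print(P,m)
print('tin',plane(c,345,110,.09,True))
t=o['tool_pos'];print(t,go(o,[m[0]-.008,m[1],.3],170))"
```

```text
[[0.4148392  0.38965823 0.018     ]
 [0.53824505 0.37780827 0.018     ]
 [0.52959377 0.25080077 0.018     ]
 [0.40383382 0.26297447 0.018     ]] [0.47162796 0.32031044 0.018     ]
tin [0.58517793 0.30331956 0.09      ]
[0.49061491 0.238032   0.38561663] (array([ 7.66, -4.07,  8.55]), array([-2.1e-01,  6.0e-02, -9.0e+01]))
```

>>> servo_tool([
  {"xyz": [2, -1, 0.5], "twist": [0, 0, -7], "jaw": 1},
  {"xyz": [4, -2, 1], "twist": [0, 0, -14], "jaw": 1},
  {"xyz": [6, -3, 2], "twist": [0, 0, -21], "jaw": 1},
  {"xyz": [7.6, -4, 3], "twist": [0, 0, -28], "jaw": 1},
  {"xyz": [7.6, -4, 4], "twist": [0, 0, -35], "jaw": 1},
  {"xyz": [7.6, -4, 4], "twist": [0, 0, -42], "jaw": 1},
  {"xyz": [7.6, -4, 4], "twist": [0, 0, -49], "jaw": 1},
  {"xyz": [7.6, -4, 4], "twist": [0, 0, -56], "jaw": 1},
  {"xyz": [7.6, -4, 4], "twist": [0, 0, -63], "jaw": 1},
  {"xyz": [7.6, -4, 4], "twist": [0, 0, -70], "jaw": 1},
])

```text
time_s: 13.22
tool_pos: [0.4655, 0.3186, 0.3465]
tool_rot: [-179.9, 0.0, 150.2]
force: [-0.2, -1.4, -3.6]
grip_width: 0.0496
grasp_force: 35.0
```

>>> servo_tool([
  {"xyz": [0, 0, 1], "twist": [0, 0, -7], "jaw": 1},
  {"xyz": [0, 0, 2], "twist": [0, 0, -14], "jaw": 1},
  {"xyz": [0, 0, 3], "twist": [0, 0, -20], "jaw": 1},
  {"xyz": [0, 0, 3.5], "twist": [0, 0, -20], "jaw": 1},
  {"xyz": [0, 0, 3.5], "twist": [0, 0, -20], "jaw": 1},
  {"xyz": [0, 0, 3.5], "twist": [0, 0, -20], "jaw": 1},
])

```text
time_s: 13.72
tool_pos: [0.465, 0.3196, 0.312]
tool_rot: [-179.9, -0.0, 169.8]
force: [0.0, 0.5, -3.3]
grip_width: 0.0497
grasp_force: 35.0
```

```bash
python3 -c "
from h import *;from cell import env
o=env.get_obs()
t=o['tool_pos'];print(t,o['tool_rot'],go(o,[.464,.3195,.2075],170))"
```

```text
[0.46504484 0.31961317 0.3120375 ] [-1.79949740e+02 -2.05725699e-02  1.69769668e+02] (array([ 0.1 , -0.02, 10.45]), array([-0.05, -0.02, -0.23]))
```

>>> servo_tool([
  {"xyz": [0.1, 0, 2.5], "twist": [0, 0, 0], "jaw": 1},
  {"xyz": [0.1, 0, 5], "twist": [0, 0, 0], "jaw": 1},
  {"xyz": [0.1, 0, 7.5], "twist": [0, 0, 0], "jaw": 1},
  {"xyz": [0.1, 0, 9], "twist": [0, 0, 0], "jaw": 1},
  {"xyz": [0.1, 0, 10], "twist": [0, 0, 0], "jaw": 1},
  {"xyz": [0.1, 0, 10.4], "twist": [0, 0, 0], "jaw": 1},
  {"xyz": [0.1, 0, 10.5], "twist": [0, 0, 0], "jaw": 1},
  {"xyz": [0.1, 0, 10.6], "twist": [0, 0, 0], "jaw": 1},
  {"xyz": [0.1, 0, 10.65], "twist": [0, 0, 0], "jaw": 1},
  {"xyz": [0.1, 0, 10.65], "twist": [0, 0, 0], "jaw": 1},
])

```text
time_s: 14.55
tool_pos: [0.4641, 0.3212, 0.207]
tool_rot: [179.9, 0.1, 170.0]
force: [0.9, -0.2, -3.6]
grip_width: 0.0498
grasp_force: 35.0
```

>>> servo_tool([
  {"xyz": [0, 0, 0.05], "twist": [0, 0, 0], "jaw": 1},
  {"xyz": [0, 0, 0.05], "twist": [0, 0, 0], "jaw": 1},
  {"xyz": [0, 0, 0.1], "twist": [0, 0, 0], "jaw": 1},
  {"xyz": [0, 0, 0.1], "twist": [0, 0, 0], "jaw": 1},
])

```text
time_s: 14.88
tool_pos: [0.4638, 0.321, 0.2059]
tool_rot: [180.0, 0.0, 170.0]
force: [-1.7, -1.6, 3.3]
grip_width: 0.0499
grasp_force: 35.0
```

Contact is made, so I release and rise.

>>> servo_tool([
  {"xyz": [0, 0, 0.1], "twist": [0, 0, 0], "jaw": 0.2},
  {"xyz": [0, 0, 0.1], "twist": [0, 0, 0], "jaw": 0.2},
  {"xyz": [0, 0, 0.1], "twist": [0, 0, 0], "jaw": 0.2},
  {"xyz": [0, 0, 0.1], "twist": [0, 0, 0], "jaw": 0.2},
  {"xyz": [0, 0, 0.1], "twist": [0, 0, 0], "jaw": 0.2},
  {"xyz": [0, 0, -2], "twist": [0, 0, 0], "jaw": 0.2},
  {"xyz": [0, 0, -5], "twist": [0, 0, 0], "jaw": 0.2},
  {"xyz": [0, 0, -9], "twist": [0, 0, 0], "jaw": 0},
  {"xyz": [0, 0, -13], "twist": [0, 0, 0], "jaw": 0},
  {"xyz": [0, 0, -16], "twist": [0, 0, 0], "jaw": 0},
])

```text
time_s: 15.72
tool_pos: [0.4639, 0.3209, 0.3683]
tool_rot: [179.9, 0.1, 170.0]
force: [1.8, 0.2, 0.1]
grip_width: 0.0819
grasp_force: 0.0
```

```bash
python3 -c "
from h import *;from cell import env
for i in range(3): c=env.read_camera('top')
o=env.get_obs();t=o['tool_pos'];print(t,o['grip_width'],go(o,[.445,-.11,.37],80))"
```

```text
[0.46437614 0.32127108 0.36820974] 0.0856764979833749 (array([ -5.56, -42.81,  -0.38]), array([ 4.300e-01, -4.000e-02,  9.002e+01]))
```

>>> servo_tool([
  {"xyz": [-5.5, -46.4, 0], "twist": [0, 0, 90], "jaw": 0},
  {"xyz": [-5.5, -46.4, 0], "twist": [0, 0, 90], "jaw": 0},
  {"xyz": [-5.5, -46.4, 0], "twist": [0, 0, 90], "jaw": 0},
  {"xyz": [-5.5, -46.4, 0], "twist": [0, 0, 90], "jaw": 0},
  {"xyz": [-5.5, -46.4, 0], "twist": [0, 0, 90], "jaw": 0},
  {"xyz": [-5.5, -46.4, 0], "twist": [0, 0, 90], "jaw": 0},
  {"xyz": [-5.5, -46.4, 0], "twist": [0, 0, 90], "jaw": 0},
  {"xyz": [-5.5, -46.4, 0], "twist": [0, 0, 90], "jaw": 0},
  {"xyz": [-5.5, -46.4, 0], "twist": [0, 0, 90], "jaw": 0},
  {"xyz": [-5.5, -46.4, 0], "twist": [0, 0, 90], "jaw": 0},
])

```text
time_s: 16.7
tool_pos: [0.4391, -0.0969, 0.3636]
tool_rot: [-179.9, -0.0, 98.1]
force: [1.4, 0.5, 0.5]
grip_width: 0.087
grasp_force: 0.0
```

```bash
python3 -c "
from h import *;from cell import env
for i in range(3): c=env.read_camera('top')
o=env.get_obs();t=o['tool_pos'];print(t,o['tool_rot'],go(o,[.4385,-.145,.37],80))"
```

```text
[ 0.43924223 -0.09841595  0.36380541] [-1.79911837e+02 -7.71585560e-03  9.80058913e+01] (array([-4.6 , -0.72, -0.62]), array([-9.000e-02,  1.000e-02,  1.801e+01]))
```

>>> servo_tool([
  {"xyz": [-2.5, -0.4, 0], "twist": [0, 0, 7], "jaw": 0},
  {"xyz": [-4.6, -0.7, 0], "twist": [0, 0, 14], "jaw": 0},
  {"xyz": [-4.6, -0.7, 0], "twist": [0, 0, 18], "jaw": 0},
  {"xyz": [-4.6, -0.7, 0], "twist": [0, 0, 18], "jaw": 0},
  {"xyz": [-4.6, -0.7, 0], "twist": [0, 0, 18], "jaw": 0},
  {"xyz": [-4.6, -0.7, 0], "twist": [0, 0, 18], "jaw": 0},
])

```text
time_s: 17.35
tool_pos: [0.4402, -0.1402, 0.3642]
tool_rot: [-179.9, -0.0, 80.7]
force: [0.7, 0.3, 0.9]
grip_width: 0.0868
grasp_force: 0.0
```

```bash
python3 -c "
from h import *;from cell import env
c=env.read_camera('wrist');o=env.get_obs();x=hubfit(c,[.4379,-.1456,.008]);print(x)
x=hubfit(c,[*x[0],.008]);print(x)
print(o['tool_pos'],go(o,[*x[0],.2008],80))
c=env.read_camera('top');import pickle;pickle.dump(c,open('c2.pkl','wb'))"
```

```text
(array([ 0.43834416, -0.14484214]), np.float64(0.0005395827534158717), np.int64(75), (229, 152, 55, 61))
(array([ 0.43834416, -0.14484214]), np.float64(0.0005395827534158717), np.int64(75), (229, 152, 55, 61))
[ 0.44018308 -0.14029464  0.36439519] (array([-0.48, -0.09, 16.36]), array([-0.05, -0.01,  0.65]))
```

>>> servo_tool([
  {"xyz": [-0.48, -0.09, 2], "twist": [0, 0, 7], "jaw": 0},
  {"xyz": [-0.48, -0.09, 4], "twist": [0, 0, 14], "jaw": 0},
  {"xyz": [-0.48, -0.09, 6], "twist": [0, 0, 21], "jaw": 0},
  {"xyz": [-0.48, -0.09, 8], "twist": [0, 0, 28], "jaw": 0},
  {"xyz": [-0.48, -0.09, 8], "twist": [0, 0, 35], "jaw": 0},
  {"xyz": [-0.48, -0.09, 8], "twist": [0, 0, 42], "jaw": 0},
  {"xyz": [-0.48, -0.09, 8], "twist": [0, 0, 45], "jaw": 0},
  {"xyz": [-0.48, -0.09, 8], "twist": [0, 0, 45], "jaw": 0},
  {"xyz": [-0.48, -0.09, 8], "twist": [0, 0, 45], "jaw": 0},
])

```text
time_s: 18.2
tool_pos: [0.4385, -0.1458, 0.2849]
tool_rot: [-180.0, -0.0, 35.6]
force: [-0.4, 0.8, 0.5]
grip_width: 0.087
grasp_force: 0.0
```

```bash
python3 -c "
from h import *;from cell import env
o=env.get_obs();print(o['tool_pos'],go(o,[.4383,-.1448,.2008],35))"
```

```text
[ 0.43847658 -0.14575262  0.28486979] (array([ 0.04, -0.09,  8.41]), array([-0.01, -0.01,  0.6 ]))
```

>>> servo_tool([
  {"xyz": [0, -0.1, 2.5], "twist": [0, 0, 0], "jaw": 0},
  {"xyz": [0, -0.1, 5], "twist": [0, 0, 0], "jaw": 0},
  {"xyz": [0, -0.1, 7], "twist": [0, 0, 0], "jaw": 0},
  {"xyz": [0, -0.1, 8], "twist": [0, 0, 0], "jaw": 0},
  {"xyz": [0, -0.1, 8.35], "twist": [0, 0, 0], "jaw": 0},
  {"xyz": [0, -0.1, 8.35], "twist": [0, 0, 0], "jaw": 0.2},
  {"xyz": [0, -0.1, 8.35], "twist": [0, 0, 0], "jaw": 1},
  {"xyz": [0, -0.1, 8.35], "twist": [0, 0, 0], "jaw": 1},
  {"xyz": [0, -0.1, 8.35], "twist": [0, 0, 0], "jaw": 1},
  {"xyz": [0, -0.1, 8.35], "twist": [0, 0, 0], "jaw": 1},
], newtons=45)

```text
time_s: 19.03
tool_pos: [0.4382, -0.1456, 0.2022]
tool_rot: [180.0, -0.1, 35.4]
force: [-1.4, -0.2, 0.0]
grip_width: 0.0617
grasp_force: 0.0
```

>>> servo_tool([
  {"xyz": [0, 0, 0], "twist": [0, 0, 0], "jaw": 1},
  {"xyz": [0, 0, 0], "twist": [0, 0, 0], "jaw": 1},
  {"xyz": [0, 0, 0], "twist": [0, 0, 0], "jaw": 1},
  {"xyz": [0, 0, 0], "twist": [0, 0, 0], "jaw": 1},
  {"xyz": [0, 0, 0], "twist": [0, 0, 0], "jaw": 1},
])

```text
time_s: 19.45
tool_pos: [0.438, -0.1455, 0.2017]
tool_rot: [180.0, -0.0, 35.4]
force: [-1.2, 0.0, 4.3]
grip_width: 0.0483
grasp_force: 45.0
```

>>> servo_tool([
  {"xyz": [0, 0, -3], "twist": [0, 0, 0], "jaw": 1},
  {"xyz": [0, 0, -6], "twist": [0, 0, 0], "jaw": 1},
  {"xyz": [0, 0, -9], "twist": [0, 0, 0], "jaw": 1},
  {"xyz": [0, 0, -12], "twist": [0, 0, -7], "jaw": 1},
  {"xyz": [0, 0, -15], "twist": [0, 0, -14], "jaw": 1},
  {"xyz": [0, 0, -16], "twist": [0, 0, -21], "jaw": 1},
  {"xyz": [0, 0, -16], "twist": [0, 0, -28], "jaw": 1},
  {"xyz": [0, 0, -16], "twist": [0, 0, -35], "jaw": 1},
  {"xyz": [0, 0, -16], "twist": [0, 0, -42], "jaw": 1},
  {"xyz": [0, 0, -16], "twist": [0, 0, -44.6], "jaw": 1},
])

```text
time_s: 20.28
tool_pos: [0.4369, -0.1453, 0.36]
tool_rot: [-179.8, -0.0, 80.3]
force: [0.1, 0.0, -4.3]
grip_width: 0.0485
grasp_force: 45.0
```

```bash
python3 -c "
from h import *;from cell import env
for i in range(3): env.read_camera('wrist')
o=env.get_obs();print(o['tool_pos'],o['tool_rot'],o['force'],o['grip_width'],go(o,[.588,-.1020,.36],80))"
```

```text
[ 0.43719492 -0.1452659   0.36023253] [-1.79872020e+02  5.66578810e-03  7.99240231e+01] [ 1.60063608 -0.33164189 -5.40676232] 0.048052100880183725 (array([ 6.900e+00,  1.409e+01, -1.000e-02]), array([-0.13,  0.01, -0.08]))
```

>>> servo_tool([
  {"xyz": [2, 4, 0], "twist": [0, 0, 0], "jaw": 1},
  {"xyz": [3.5, 7, 0], "twist": [0, 0, 0], "jaw": 1},
  {"xyz": [5, 10, 0], "twist": [0, 0, 0], "jaw": 1},
  {"xyz": [6.2, 12.8, 0], "twist": [0, 0, 0], "jaw": 1},
  {"xyz": [6.9, 14.1, 0], "twist": [0, 0, 0], "jaw": 1},
  {"xyz": [6.9, 14.1, 0], "twist": [0, 0, 0], "jaw": 1},
  {"xyz": [6.9, 14.1, 0], "twist": [0, 0, 0], "jaw": 1},
  {"xyz": [6.9, 14.1, 0], "twist": [0, 0, 0], "jaw": 1},
])

```text
time_s: 21.1
tool_pos: [0.5878, -0.1025, 0.3604]
tool_rot: [-179.9, 0.1, 79.9]
force: [-0.2, 0.3, -4.8]
grip_width: 0.0483
grasp_force: 45.0
```

```bash
python3 -c "
from h import *;from cell import env
c=env.read_camera('wrist');o=env.get_obs();im=c['img'];t=o['tool_pos']
cv2.imwrite('pics/w6.png',im[:,:,::-1])
m=(im.max(2)<115).astype(np.uint8);Q=[]
for v in range(190,235,3):
    w=np.where(m[v,205:312])[0]
    if len(w): Q+= [(205+w[0]-.5,v),(205+w[-1]+.5,v)]
Q=np.array([plane(c,*p,t[2]-.2016+.008,True)[:2] for p in Q])
s=least_squares(lambda q:np.linalg.norm(Q-q,axis=1)-.033,t[:2],loss='soft_l1',f_scale=.001);print('hub',s.x,s.x-t[:2],np.abs(s.fun).mean(),t,o['tool_rot'],o['force'],o['grip_width'])"
```

```text
hub [ 0.58736705 -0.10124719] [-0.00024227  0.00154269] 0.0005775294557184972 [ 0.58760932 -0.10278988  0.36081566] [-1.79904602e+02  1.89544533e-02  7.99011754e+01] [-0.73114703  0.45059957 -5.55762538] 0.04841061153778168
```

View pics/w6.png

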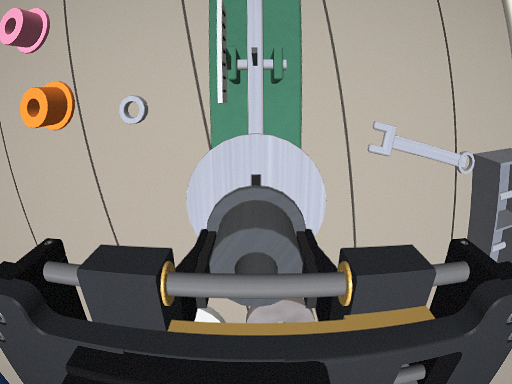

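The wrist view shows hub B centred over the pan with the slot at (256,181). The offset matches the first weighing, so I descend in the same place.

>>> servo_tool([
  {"xyz": [0, 0.04, 1], "twist": [0, 0, 0], "jaw": 1},
  {"xyz": [0, 0.04, 2], "twist": [0, 0, 0], "jaw": 1},
  {"xyz": [0, 0.04, 2.7], "twist": [0, 0, 0], "jaw": 1},
  {"xyz": [0, 0.04, 3.1], "twist": [0, 0, 0], "jaw": 1},
  {"xyz": [0, 0.04, 3.5], "twist": [0, 0, 0], "jaw": 1},
  {"xyz": [0, 0.04, 3.8], "twist": [0, 0, 0], "jaw": 1},
  {"xyz": [0, 0.04, 3.8], "twist": [0, 0, 0], "jaw": 1},
  {"xyz": [0, 0.04, 3.8], "twist": [0, 0, 0], "jaw": 1},
  {"xyz": [0, 0.04, 3.8], "twist": [0, 0, 0], "jaw": 1},
])

```text
time_s: 21.9
tool_pos: [0.5892, -0.1021, 0.3238]
tool_rot: [180.0, -0.0, 80.0]
force: [-0.0, -0.1, -4.9]
grip_width: 0.0481
grasp_force: 45.0
```

>>> servo_tool([
  {"xyz": [-0.1, -0.1, 0], "twist": [0, 0, 0], "jaw": 1},
  {"xyz": [-0.1, -0.1, 0.3], "twist": [0, 0, 0], "jaw": 1},
  {"xyz": [-0.1, -0.1, 0.6], "twist": [0, 0, 0], "jaw": 1},
  {"xyz": [-0.1, -0.1, 0.9], "twist": [0, 0, 0], "jaw": 1},
  {"xyz": [-0.1, -0.1, 1.2], "twist": [0, 0, 0], "jaw": 1},
  {"xyz": [-0.1, -0.1, 1.5], "twist": [0, 0, 0], "jaw": 1},
  {"xyz": [-0.1, -0.1, 1.5], "twist": [0, 0, 0], "jaw": 1},
  {"xyz": [-0.1, -0.1, 1.5], "twist": [0, 0, 0], "jaw": 1},
])

```text
time_s: 22.57
tool_pos: [0.5878, -0.1029, 0.3083]
tool_rot: [-180.0, 0.0, 80.0]
force: [0.2, -0.4, -6.3]
grip_width: 0.0485
grasp_force: 45.0
```

>>> servo_tool([
  {"xyz": [0, 0, 0.1], "twist": [0, 0, 0], "jaw": 1},
  {"xyz": [0, 0, 0.15], "twist": [0, 0, 0], "jaw": 1},
  {"xyz": [0, 0, 0.15], "twist": [0, 0, 0], "jaw": 1},
  {"xyz": [0, 0, 0.15], "twist": [0, 0, 0], "jaw": 1},
])

```text
time_s: 22.9
tool_pos: [0.5879, -0.103, 0.3074]
tool_rot: [180.0, -0.0, 80.0]
force: [-2.1, 0.2, -0.6]
grip_width: 0.0483
grasp_force: 45.0
```

>>> servo_tool([
  {"xyz": [0, 0, 0], "twist": [0, 0, 0], "jaw": 0},
  {"xyz": [0, 0, 0], "twist": [0, 0, 0], "jaw": 0},
  {"xyz": [0, 0, 0], "twist": [0, 0, 0], "jaw": 0},
  {"xyz": [0, 0, 0], "twist": [0, 0, 0], "jaw": 0},
  {"xyz": [0, 0, 0], "twist": [0, 0, 0], "jaw": 0},
  {"xyz": [0, 0, 0], "twist": [0, 0, 0], "jaw": 0},
  {"xyz": [0, 0, -2], "twist": [0, 0, 0], "jaw": 0},
  {"xyz": [0, 0, -5], "twist": [0, 0, 0], "jaw": 0},
  {"xyz": [0, 0, -8], "twist": [0, 0, 0], "jaw": 0},
  {"xyz": [0, 0, -10], "twist": [0, 0, 0], "jaw": 0},
])

```text
time_s: 23.73
tool_pos: [0.5881, -0.1033, 0.4098]
tool_rot: [179.8, -0.0, 80.0]
force: [0.7, 0.1, 0.0]
grip_width: 0.0867
grasp_force: 0.0
```

>>> servo_tool([
  {"xyz": [0, 0, -2], "twist": [0, 0, 0], "jaw": 0},
  {"xyz": [0, 0, -2], "twist": [0, 0, 0], "jaw": 0},
  {"xyz": [0, 0, -2], "twist": [0, 0, 0], "jaw": 0},
  {"xyz": [0, 0, -2], "twist": [0, 0, 0], "jaw": 0},
  {"xyz": [0, 0, -2], "twist": [0, 0, 0], "jaw": 0},
  {"xyz": [0, 0, -2], "twist": [0, 0, 0], "jaw": 0},
  {"xyz": [0, 0, -2], "twist": [0, 0, 0], "jaw": 0},
  {"xyz": [0, 0, -2], "twist": [0, 0, 0], "jaw": 0},
  {"xyz": [0, 0, -2], "twist": [0, 0, 0], "jaw": 0},
  {"xyz": [0, 0, -2], "twist": [0, 0, 0], "jaw": 0},
])

```text
time_s: 24.57
tool_pos: [0.5878, -0.1029, 0.4267]
tool_rot: [-180.0, 0.0, 80.0]
force: [0.3, 0.4, 0.1]
grip_width: 0.0869
grasp_force: 0.0
```

>>> servo_tool([
  {"xyz": [0, 0, 0], "twist": [0, 0, 0], "jaw": 0},
  {"xyz": [0, 0, 0], "twist": [0, 0, 0], "jaw": 0},
  {"xyz": [0, 0, 0], "twist": [0, 0, 0], "jaw": 0},
  {"xyz": [0, 0, 0], "twist": [0, 0, 0], "jaw": 0},
  {"xyz": [0, 0, 0], "twist": [0, 0, 0], "jaw": 0},
  {"xyz": [0, 0, 0], "twist": [0, 0, 0], "jaw": 0},
  {"xyz": [0, 0, 0], "twist": [0, 0, 0], "jaw": 0},
  {"xyz": [0, 0, 0], "twist": [0, 0, 0], "jaw": 0},
  {"xyz": [0, 0, 0], "twist": [0, 0, 0], "jaw": 0},
  {"xyz": [0, 0, 0], "twist": [0, 0, 0], "jaw": 0},
])

```text
time_s: 25.4
tool_pos: [0.5878, -0.1028, 0.4269]
tool_rot: [180.0, -0.0, 80.0]
force: [-0.3, -0.2, -0.3]
grip_width: 0.0872
grasp_force: 0.0
```

```bash
python3 -c "
from h import *;from cell import env
c=env.read_camera('scene')
a=c['img'][130:330,180:430]
cv2.imwrite('pics/s7.png',cv2.resize(a,(750,600),interpolation=cv2.INTER_CUBIC)[:,:,::-1])
print(env.get_obs()['force'])"
```

```text
[-0.03855176 -0.40598217  0.668517  ]
```

View pics/s7.png

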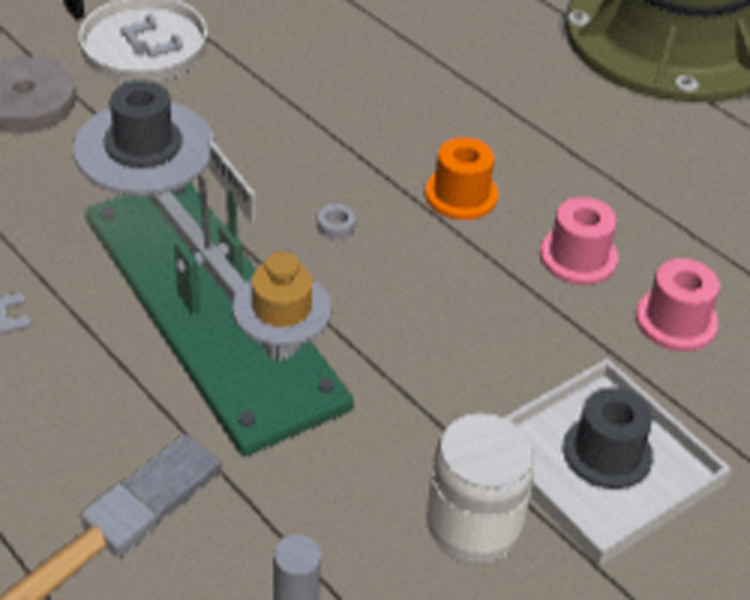

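The image shows hub B standing flat on the pan. The pan is about 3.5 px lower, the counter plate about 3.4 px higher (≈12 mm), and the pointer is tilted. Hub A stands flat in the square tray and the bystanders are untouched.

```bash
python3 -c "
from cell import env
print(env.sign_off())"
```

```text
the job is handed in; nothing more can be done
None
```

Done and handed in at about 25 s: the heavy hub (the one that stood at y ≈ -0.145 m) is seated on the sunken pan, and the finished hub (from y ≈ +0.134 m) stands flange down in the square tray.

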